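# Open the double-latched safety hood of a bench finishing machine

### The arm

A 6-joint arm with a two-finger parallel gripper is mounted at the origin on the work surface; the furniture and walls round the work are solid. World frame = base frame: x ahead of the robot, y to its left, z up, the work surface at z = 0. Lengths are in m, angles in rad, forces in N, time in s.
With the tool pointing down it reaches from about 0.425 to 0.95 m from the base axis. Payload 14.7 kg.
Tool frame: the origin (TCP) lies at the very end of the fingers, on their centre line; the grasp point (between the pads) lies 19 mm behind it; x points along the fingers, z is the direction in which the jaws open and shut, and the axes are right-handed (so a half turn about x gives the same grasp; the last joint's range is limited). The gripper opens to 85 mm and grips with 20 to 120 N. Pads are 22 mm wide; open, the fingers measure 114 mm over their backs; the gripper's body (76 mm by 85 mm) begins 54 mm behind the grasp point. The pads swing forward as they close: fully open they stand 13 mm farther back than shut.
Start: joints at [1.241, 0.48, 1.596, -0, 1.065, -0.047], TCP at [0.181, 0.624, 0.231] pointing down, gripper open.
Joint ranges: [-2.75, 2.75], [-0.82, 2.05], [0.23, 2.67], [-1.56, 4.7], [0.09, 2.69], [-2.92, 2.92]. Speed limits (rad/s): [1.89, 1.89, 2.39, 3.01, 3.01, 3.01].

### API

Orientations are given as a rotation vector (axis times angle).
In Python, from rig import get_state, grab_frame, close_job gives the robot as it stands.
- The arm moves only by the tool apply_moves, never from a script. Its argument "motion" is a list of rows, each a list of 6 numbers: the shift along the tool's x, y, z in m, then the turn, a rotation vector about the tool's x, y, z in rad. A call has 1 to 8 rows; each row is the pose to reach, as a shift and turn from the pose commanded when the call began, along the tool's axes at that moment; what a row does not reach only later rows make up. A row lasts 1/10 s, in which the tool goes at most 50 mm and 8.59 degrees, less where a joint would pass 70% of its speed; a pose out of reach is approached as far as the arm can. A call with a gripper value outside its range is refused whole. "fingers" is the finger opening in m, from 0 to 0.0854, set as the call begins (left out, the last holds). The fingers move at their own pace and stop on an object; "force" is the grip in N (left out, the last holds). Time passes only in rows, so rows that repeat a pose let the fingers close. It gives the time, the measured TCP pose, the force and the opening at its end, in the units of the state.
- get_state(): the state, without advancing time (a new reading comes with each control period).
- grab_frame(name): name is "side" or "top"; returns a dict with "color" (400x640x3 uint8, blue, green, red), "depth" (400x640 float32, m along the optical axis (not along the pixel's ray), 0 where there is no reading), "camera_matrix" (3x3 intrinsics, pixels), "world_from_camera" (4x4, takes a point from camera to world coordinates). Camera axes: x right, y down, z forward; pixel columns grow to the right and rows downward; lengths in m; the calibration is good to about 2 mm. A picture is of the moment at which its call begins.
- close_job(): hands the job in, once; it reports no verdict.
The state is a dict: "clock": time; "joints": joint angles; "joint_vel": joint speeds; "joint_efforts": joint torques, N m; "position": TCP position; "tcp_rot": TCP orientation; "force": force on the tool from outside, world axes, zero at the start; "moment": the same for the moment, N m; "gripper_width": opening from 0.0 (shut) to 1.0 (fully open).
Only numpy, scipy, OpenCV 4.12 (cv2) and the standard library are available. Lean on these libraries where they do the work, as an engineer would, in place of code of your own. Each camera call takes 0.05 s, during which the arm holds its last target. There are 200 camera calls.

### The job

Open the finishing machine so that the next batch can be loaded: give the wing knob its quarter turn clockwise to unlock the hood, then raise the hood a little way until its safety catch takes hold. Feel under the hood's front edge for the tongue of the catch, press it gently inward and, with it held in, raise the hood past the catch and swing it right back so that it stands open by itself. Do not force the latch or the catch, and leave the things lying about where they are.

Things in the scene. Friction and masses are not known exactly. Their poses are not given: they have to be found in the camera images.
- machine: Bench finishing machine, bolted down: a grey sheet-metal box 196 mm deep (its x), 190 wide (its y), 75 high, under a grey hood that brings it to 146 mm. Origin: centre of its underside. +x points from its front panel (speed dial, rocker switch) to the hood's hinge at its back, +y to the left of one who stands before the front panel, z up.
- front_rim (a point): On the machine's front wall (4 mm sheet): top outer edge, 75 mm above the table, 10 mm left of its middle. The hidden catch tongue (18 mm wide steel) stands behind it, 14 to 60 mm above the rim, leaning back: front face 10 mm behind this edge at its foot, 31 mm at its top. Its middle is anywhere within 42 mm left or right of this point, not measured. Machine's axes.
- hood (a joint): Angle of the hood, rad: 0 shut, grows as its front rises; the safety catch stops it at about 0.33; 1.57 upright, hard stop 1.75. The hinge is stiff: it stays at any angle; raising takes 6 to 10 N at the front edge or knob. The spring tongue, pressed inward (machine +x), gives at 3.5 N, frees the hood after 10 mm (8 N), stops hard at 22 mm (13 N); it must stay pressed until the hood passes 0.38.
- hood_lip (a point): Middle of the hood's lower front edge (3 mm sheet, 194 mm wide), 200 mm from the hinge; x of the hood runs back to the hinge, z up at angle 0. The hood is a box open below, its top 70 mm above this edge, its front leaning back 24 mm. Shut, the edge is 1 mm above the rim; on the catch about 65 mm, so that shut fingers slanted about 45 degrees reach the tongue from the front, over the rim and under this edge.
- hood_hinge (a point): Middle of the hood's hinge line, which runs along the machine's y at the top of its back wall (95 mm behind the machine's origin, 75 mm above the table).
- keeper_bar (a point): Middle of an 8 mm round steel bar under the hood, fixed to it, parallel to its front edge, 26 mm behind and 52 mm below it. The catch holds the hood by this bar: when ajar it lies just under the foot of the tongue.
- knob_grip (a point): Middle of the wing of the black wing knob on the hood's top, near the front right corner (45 mm behind the front edge, 68 mm right of the middle). The wing is 46 mm long (this point's x), 13 wide (its y), 21 high, this point half-way up, 16.5 mm above the hood's top. z is the axle, upright when the hood is shut.
- knob (a joint): Turn of the wing knob, rad, growing clockwise seen from above: near 0 locked (wing points front to back), 1.57 unlocked (wing parallel to the front edge), hard stop 1.66. Its cam lets go of the machine at about 1.2. It turns stiffly (0.1 N m) and stays where it is left.
- parts_tray: Bystander: shallow green tin tray of small parts, 71x131x18 mm; origin at the centre of its underside. Leave it where it is.
- shear_blank: Bystander: forged shear half, 193 mm long, 8 mm thick; origin at the centre of its underside. Leave it where it is.
- dial_gauge: Bystander: dial indicator lying on its back, 101x57x22 mm; origin at the centre of its underside. Leave it where it is.
- tape_roll: Bystander: roll of purple masking tape, 68 mm across, 18 mm high; origin at the centre of its underside. Leave it where it is.
- glue_pot: Bystander: round white tin with a black lid, 45 mm across, 57 mm high; origin at the centre of its underside. Leave it where it is.
- cork_block: Bystander: cork sanding block, 50x90x28 mm; origin at the centre of its underside. Leave it where it is.

How it is judged:
By the outcome, as a careful person would: the job done as asked, in the order asked, and still so for the second after the job is handed in, with the robot touching nothing.
It also fails if it takes over 72 s, if anything falls off the work surface, if the arm or the gripper's body presses on something with over 40 N, if the wrist force passes 120 N, or if a joint passes its speed limit or range.

## Working session

There is one attempt and no reset: what is moved stays moved. The work goes in short steps, Python scripts to look and compute and a tool call to move; the robot and the scene stay as the last step left them, time stands still between calls to the robot, and variables do not carry over. Pictures are saved under pics/ and viewed, about 8 in all and at most 12, crops included, and the job is handed in when it is done.

Besides the shell and the picture viewer there is one more tool, called after "Emit:" in YAML: its name, and indented under it one key for each argument. apply_moves: Moves the arm, as the interface text tells. Its arguments: {"type":"object","properties":{"motion":{"type":"array"},"fingers":{"type":"number"},"force":{"type":"number"}},"required":["motion"]}

```bash
mkdir -p pics; ls; python3 - <<'E'
from rig import *
import cv2,numpy as np
s=get_state();print(s)
for n in("top","side"):
    f=grab_frame(n);cv2.imwrite(f"pics/{n}0.png",f["color"]);np.savez(f"pics/{n}0.npz",**f)
    print(n,f["camera_matrix"].tolist(),np.round(f["world_from_camera"],4).tolist())
E
```

```text
pics
{'clock': 0.0, 'joints': array([ 1.24139429e+00,  4.80847987e-01,  1.59686396e+00, -1.70552550e-05,
        1.06506890e+00, -4.66255578e-02]), 'joint_vel': array([-0.00119118,  0.00203282, -0.00153384, -0.00123253, -0.0003435 ,
       -0.0006284 ]), 'joint_efforts': array([ 1.36617349e-03, -9.50657558e+01, -4.30203760e+01,  5.76335310e-05,
        1.19621397e-02,  1.35160303e-04]), 'position': array([0.18123719, 0.62380765, 0.23066559]), 'tcp_rot': array([-0.99912351,  1.33079811,  0.99799147]), 'force': array([ 0.34222294,  1.39240589, -0.20906303]), 'moment': array([ 0.0327647 ,  0.01478394, -0.00989484]), 'gripper_width': 1.0005166905640663}
top [[465.55622934267365, 0.0, 319.07787942315093], [0.0, 465.55622934267365, 195.71415136075078], [0.0, 0.0, 1.0]] [[0.0202, -0.9965, 0.081, 0.3843], [-0.9996, -0.0215, -0.0156, 0.0389], [0.0172, -0.0806, -0.9966, 1.4576], [0.0, 0.0, 0.0, 1.0]]
side [[514.1220278675695, 0.0, 320.1675736817085], [0.0, 514.1220278675695, 197.25880379275722], [0.0, 0.0, 1.0]] [[0.5615, -0.5834, 0.5869, -0.2516], [-0.8275, -0.4032, 0.3908, -0.4516], [0.0086, -0.7051, -0.7091, 1.038], [0.0, 0.0, 0.0, 1.0]]
```

View pics/top0.png

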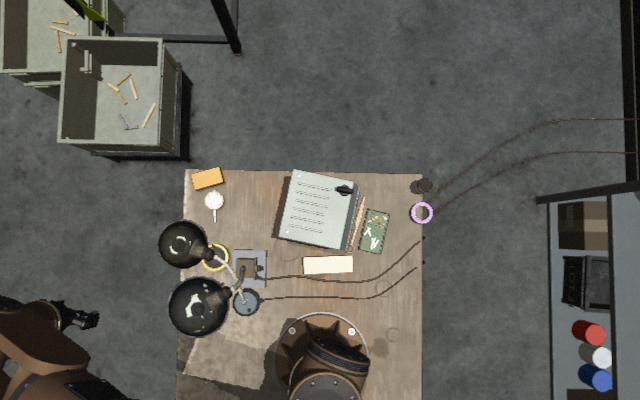

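View pics/side0.png

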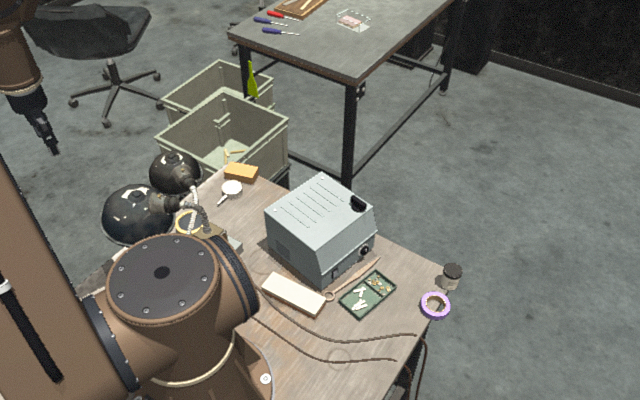

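The top view shows the machine at about (320,210) with its front facing image right (world −y) and the black knob at (344,190), its wing pointing front to back. The shear and tray lie in front of it at (357,228) and (375,232). In the side view the knob is at (357,203), the front panel at (345,265) and the lamps are behind the machine. I'll measure next.

```bash
cat > h.py <<'E'
import numpy as np,cv2
def cloud(f):
    K=f["camera_matrix"];T=f["world_from_camera"];d=f["depth"]
    v,u=np.mgrid[:d.shape[0],:d.shape[1]]
    p=np.stack([(u-K[0,2])/K[0,0]*d,(v-K[1,2])/K[1,1]*d,d],-1)
    w=p@T[:3,:3].T+T[:3,3]; w[d==0]=np.nan
    return w
E
python3 - <<'E'
from h import *
for n in("top","side"):
    f=dict(np.load(f"pics/{n}0.npz"));w=cloud(f);c=f["color"].astype(int)
    roi=(w[...,0]>.3)&(w[...,0]<.75)&(w[...,1]>-.2)&(w[...,1]<.25)
    top=roi&(w[...,2]>.138)&(w[...,2]<.152)
    P=w[top];r=cv2.minAreaRect(P[:,:2].astype(np.float32));print(n,len(P),"hoodtop",r,cv2.boxPoints(r).round(4).tolist(),np.median(P[:,2]))
    kn=roi&(w[...,2]>.156)&(w[...,2]<.185)
    Q=w[kn];print("knob",len(Q),Q.mean(0),Q.max(0),cv2.minAreaRect(Q[:,:2].astype(np.float32)))
    dk=roi&(c.sum(-1)<110)&(w[...,2]>.14);Q=w[dk];print("dark",len(Q),np.median(Q,0),Q[:,2].max(),cv2.minAreaRect(Q[:,:2].astype(np.float32)))
    for lo,hi in((.065,.075),(.09,.13)):
        m=roi&(w[...,2]>lo)&(w[...,2]<hi);Q=w[m];print(lo,len(Q),cv2.minAreaRect(Q[:,:2].astype(np.float32)))
    if n=="top":
        lam=(w[...,2]>.05)&(w[...,0]>.15)&(w[...,0]<.8)&(w[...,1]>.17)&(w[...,1]<.5);Q=w[lam];print("lamps",Q.min(0),Q.max(0))
        H=w[...,2]
        for y in np.arange(.12,.45,.04):
            s=[np.nanmax(np.where((abs(w[...,1]-y)<.02)&(abs(w[...,0]-x)<.02),H,0)) for x in np.arange(.2,.75,.05)];print(round(y,2),np.round(s,2))
    cv2.imwrite(f"pics/{n}0c.png",cv2.resize(f["color"][150:300,240:440] if n=="top" else f["color"][160:330,240:480],None,fx=3,fy=3,interpolation=cv2.INTER_CUBIC))
E
```

```text
top 4220 hoodtop ((0.4548541307449341, 0.024309083819389343), (0.17923738062381744, 0.19818322360515594), 79.09773254394531) [[0.34060001373291016, -0.04500000178813934], [0.5351999998092651, -0.08240000158548355], [0.569100022315979, 0.09359999746084213], [0.37450000643730164, 0.13109999895095825]] 0.1457599249500876
knob 91 [ 0.50837672 -0.05270044  0.16977445] [ 0.52183489 -0.03040377  0.17835642] ((0.5090946555137634, -0.052808977663517), (0.044225238263607025, 0.02430838532745838), 61.98506164550781)
dark 29 [ 0.50379309 -0.04745783  0.16531054] 0.1766847834520462 ((0.5068442821502686, -0.050573453307151794), (0.04117928445339203, 0.01173652894794941), 81.51941680908203)
0.065 17 ((0.37173327803611755, 0.06739307940006256), (0.2424488365650177, 0.2939988374710083), 59.144371032714844)
0.09 277 ((0.3619023859500885, 0.038641080260276794), (0.1430513858795166, 0.4121605157852173), 34.0283317565918)
lamps [0.15001982 0.17006927 0.05022625] [0.41760622 0.49984312 0.81664807]
0.12 [0.03 0.06 0.01 0.01 0.15 0.15 0.15 0.08 0.   0.   0.  ]
0.16 [0.03 0.08 0.07 0.04 0.01 0.01 0.01 0.01 0
[... 671 characters left out ...]
22983551, 0.09260000288486481], [0.3732999861240387, 0.13109999895095825]] 0.1457060598911028
knob 141 [ 0.50545546 -0.05642637  0.1678364 ] [ 0.51791011 -0.03258844  0.17580008] ((0.5067817568778992, -0.055517591536045074), (0.04609086364507675, 0.014358616434037685), 76.16075134277344)
dark 89 [ 0.50240106 -0.05576291  0.16237925] 0.17327334546048911 ((0.49971848726272583, -0.05489378422498703), (0.040923863649368286, 0.014322806149721146), 85.87315368652344)
0.065 156 ((0.3643542528152466, 0.029288336634635925), (0.12330514192581177, 0.35520583391189575), 28.20131492614746)
0.09 1537 ((0.36143338680267334, 0.035079509019851685), (0.14656512439250946, 0.40981993079185486), 34.608154296875)
```

View pics/side0c.png

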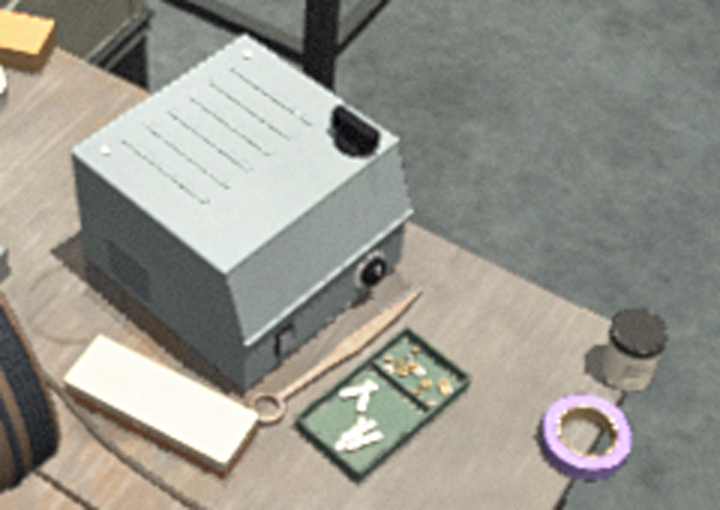

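```bash
cat >> h.py <<'E'
from scipy.spatial.transform import Rotation as Ro
EX=np.array([.189,.982,0]);EX/=np.linalg.norm(EX);EZ=np.array([0,0,1.]);EY=np.cross(EZ,EX)
O=np.array([.4535,.0165,0]);M=np.c_[EX,EY,EZ]
def m2w(p): return O+M@np.array(p)
def w2m(p): return M.T@(np.array(p)-O)
def Rt(x,z):
    x=np.array(x,float);x/=np.linalg.norm(x);z=np.array(z,float);z-=x*(z@x);z/=np.linalg.norm(z)
    return np.c_[x,np.cross(z,x),z]
def rel(s,p,R):
    R0=Ro.from_rotvec(s["tcp_rot"]).as_matrix()
    return np.r_[R0.T@(np.array(p)-s["position"]),Ro.from_matrix(R0.T@R).as_rotvec()].round(4).tolist()
E
python3 - <<'E'
from h import *;from rig import *
s=get_state();R0=Ro.from_rotvec(s["tcp_rot"]).as_matrix();print(R0.round(3))
k=m2w([-60,-68,0]) if 0 else m2w([-.06,-.068,0]);print(k)
for sg in(1,-1):
    R=Rt([0,0,-1],sg*EY);print(sg,rel(s,[.5,.3,.4],R),rel(s,[k[0],k[1],.25],R))
E
```

```text
[[-0.    -0.96   0.279]
 [-0.001  0.279  0.96 ]
 [-1.     0.    -0.001]]
[ 0.50893475 -0.05527039  0.        ]
1 [-0.1691, -0.3964, -0.2222, -1.6635, -0.0007, -0.0009] [-0.0187, -0.5042, -0.5607, -1.6635, -0.0007, -0.0009]
-1 [-0.1691, -0.3964, -0.2222, 1.4781, -0.0009, 0.0007] [-0.0187, -0.5042, -0.5607, 1.4781, -0.0009, 0.0007]
```

Emit:
apply_moves:
  motion:
    - [-0.05,0,0,0.1,0,0]
    - [-0.1,0,0,0.25,0,0]
    - [-0.15,0,0,0.4,0,0]
    - [-0.17,-0.05,-0.02,0.55,0,0]
    - [-0.17,-0.1,-0.04,0.7,0,0]
    - [-0.17,-0.15,-0.07,0.85,0,0]
    - [-0.17,-0.2,-0.1,1.0,0,0]
    - [-0.17,-0.25,-0.12,1.15,0,0]
  fingers: 0.06
  force: 50

```text
clock: 0.9
position: [0.3652, 0.4577, 0.4012]
tcp_rot: [-0.104, 1.569, 0.104]
force: [1.5, 1.2, -0.4]
gripper_width: 0.698
```

```bash
python3 - <<'E'
from h import *;from rig import *
s=get_state();print(s["clock"],s["position"],s["joints"].round(2));k=m2w([-.06,-.068,0]);R=Rt([0,0,-1],-EY)
print(rel(s,[.5,.3,.38],R),rel(s,[k[0],k[1],.25],R))
E
```

```text
0.9 [0.36520866 0.45767244 0.40122647] [0.85 0.26 1.51 0.   1.37 0.71]
[0.0212, -0.1741, 0.1128, 0.3223, -0.0003, 0.0002] [0.1513, -0.5274, 0.0749, 0.3223, -0.0003, 0.0002]
```

Emit:
apply_moves:
  motion:
    - [0.01,-0.05,0.04,0.05,0,0]
    - [0.02,-0.1,0.08,0.1,0,0]
    - [0.02,-0.15,0.1,0.2,0,0]
    - [0.02,-0.2,0.11,0.3,0,0]
    - [0.02,-0.25,0.1,0.322,0,0]
    - [0.02,-0.3,0.1,0.322,0,0]
    - [0.05,-0.35,0.09,0.322,0,0]
    - [0.08,-0.4,0.085,0.322,0,0]

```text
clock: 1.7
position: [0.5028, 0.1133, 0.3417]
tcp_rot: [0.145, 1.564, -0.144]
force: [1.1, -0.4, 0.6]
gripper_width: 0.702
```

```bash
python3 - <<'E'
from h import *;from rig import *
s=get_state();print(s["clock"],s["position"],s["joints"].round(2));k=m2w([-.06,-.068,0]);R=Rt([0,0,-1],-EY)
print(rel(s,[k[0],k[1],.22],R),rel(s,[k[0],k[1],.151],R))
E
```

```text
1.7 [0.50275102 0.11334045 0.34173937] [ 0.16  0.19  1.75 -0.    1.2   0.35]
[0.1217, -0.1647, 0.0368, 0.006, 0.0017, -0.0005] [0.1907, -0.1647, 0.0366, 0.006, 0.0017, -0.0005]
```

Emit:
apply_moves:
  motion:
    - [0.03,-0.04,0.01,0.006,0,0]
    - [0.06,-0.08,0.02,0.006,0,0]
    - [0.09,-0.12,0.03,0.006,0,0]
    - [0.12,-0.165,0.037,0.006,0,0]
    - [0.12,-0.165,0.037,0.006,0,0]
    - [0.12,-0.165,0.037,0.006,0,0]

```text
clock: 2.3
position: [0.508, -0.0546, 0.2207]
tcp_rot: [0.151, 1.568, -0.151]
force: [0.9, 0.4, -0.4]
gripper_width: 0.703
```

```bash
python3 - <<'E'
from h import *;from rig import *
s=get_state();print(s["clock"],s["position"],s["joints"].round(2));k=m2w([-.06,-.068,0]);R=Rt([0,0,-1],-EY)
print(rel(s,[k[0],k[1],.151],R))
f=grab_frame("side");w=cloud(f)
K=f["camera_matrix"];T=np.linalg.inv(f["world_from_camera"])
c=f["color"].copy();u,v=(K@(T[:3,:3]@(m2w([-.06,-.068,.16]))+K@np.zeros(3)+0)) [:2] if 0 else (0,0)
cv2.imwrite("pics/s1.png",cv2.resize(c[120:270,280:460],None,fx=4,fy=4,interpolation=cv2.INTER_CUBIC))
E
```

```text
2.3 [ 0.50804044 -0.05463815  0.22065623] [-0.17  0.3   1.92  0.    0.92  0.03]
[0.0697, -0.0005, 0.0012, -0.0025, -0.0023, -0.0]
```

View pics/s1.png

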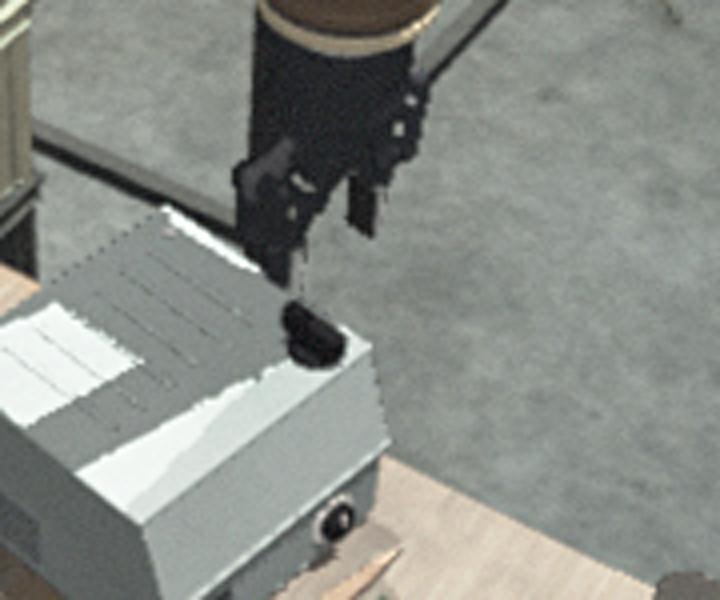

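The open fingers, at (275,270) and (362,225) in the crop, straddle the wing at (312,330), so I'll descend and grip.

Emit:
apply_moves:
  motion:
    - [0.02,0,0.001,0,0,0]
    - [0.04,0,0.001,0,0,0]
    - [0.055,0,0.001,0,0,0]
    - [0.067,0,0.001,0,0,0]
    - [0.067,0,0.001,0,0,0]

```text
clock: 2.85
position: [0.5095, -0.0527, 0.1541]
tcp_rot: [0.148, 1.567, -0.148]
force: [-0.6, -0.5, 1.0]
gripper_width: 0.704
```

Emit:
apply_moves:
  motion:
    - [0,0,0,0,0,0]
    - [0,0,0,0,0,0]
    - [0,0,0,0,0,0]
    - [0,0,0,0,0,0]
    - [0,0,0,0,0,0]
    - [0,0,0,0,0,0]
  fingers: 0.0
  force: 45

```text
clock: 3.45
position: [0.5086, -0.0536, 0.1554]
tcp_rot: [0.15, 1.567, -0.149]
force: [-10.9, 2.5, 16.1]
gripper_width: 0.141
```

Emit:
apply_moves:
  motion:
    - [-0.001,0,-0.0005,0,0,0]
    - [-0.002,0,-0.001,0,0,0]
    - [-0.002,0,-0.001,0,0,0]

```text
clock: 3.75
position: [0.5085, -0.0532, 0.1565]
tcp_rot: [0.15, 1.566, -0.149]
force: [-0.4, 6.7, -5.8]
gripper_width: 0.139
```

Emit:
apply_moves:
  motion:
    - [0,0,0,0.1,0,0]
    - [0,0,0,0.2,0,0]
    - [0,0,0.0005,0.3,0,0]
    - [0,0,0.0005,0.4,0,0]
    - [0,0,0.001,0.5,0,0]
    - [0,0,0.001,0.6,0,0]
    - [0,0,0.001,0.6,0,0]

```text
clock: 4.45
position: [0.5081, -0.0531, 0.1562]
tcp_rot: [0.621, 1.484, -0.621]
force: [-7.1, 8.0, -1.6]
gripper_width: 0.139
```

Emit:
apply_moves:
  motion:
    - [0,0,0,0.12,0,0]
    - [0,0,0,0.24,0,0]
    - [0,0,0,0.36,0,0]
    - [0,0,0,0.48,0,0]
    - [0,0,0,0.6,0,0]
    - [0,0,0,0.6,0,0]

```text
clock: 5.05
position: [0.5077, -0.0528, 0.156]
tcp_rot: [1.079, 1.291, -1.081]
force: [-6.9, 10.8, -3.9]
gripper_width: 0.139
```

Emit:
apply_moves:
  motion:
    - [0,0,0,0.1,0,0]
    - [0,0,0,0.2,0,0]
    - [0,0,0,0.3,0,0]
    - [0,0,0,0.37,0,0]
    - [0,0,0,0.37,0,0]
    - [0,0,0,0.37,0,0]

```text
clock: 5.65
position: [0.5077, -0.0525, 0.1559]
tcp_rot: [1.347, 1.118, -1.35]
force: [-6.9, 14.3, -5.6]
gripper_width: 0.144
```

```bash
python3 - <<'E'
from h import *;from rig import *
s=get_state();print(s["clock"],s["position"],s["joints"].round(2),s["force"],s["moment"])
R0=Ro.from_rotvec(s["tcp_rot"]).as_matrix();print((M.T@R0).round(3))
E
```

```text
5.65 [ 0.50766805 -0.05250068  0.1559464 ] [-0.16  0.39  1.99  0.    0.77  1.6 ] [-6.88136139 14.26744971 -5.55582273] [ 2.24109741  1.09053188 -0.10747143]
[[ 0.001  0.    -1.   ]
 [ 0.004 -1.    -0.   ]
 [-1.    -0.004 -0.001]]
```

```bash
cat >> h.py <<'E'
HG=np.array([.095,0,.075])
def arc(s,ths,pre=(0,0,0)):
    p0=w2m(s["position"]);R0=M.T@Ro.from_rotvec(s["tcp_rot"]).as_matrix()
    for t in ths:
        Q=Ro.from_rotvec([0,t,0]).as_matrix();h=HG*[1,0,1]+np.array([0,p0[1],0])
        print(round(t,2),rel(s,m2w(h+Q@(p0-h)),M@Q@R0))
E
python3 - <<'E'
from h import *;from rig import *
s=get_state();print(w2m(s["position"]));arc(s,np.arange(.04,.37,.04))
E
```

```text
[-0.05751961 -0.06623266  0.1559464 ]
0.04 [-0.006, -0.0, -0.0034, 0.0002, -0.04, -0.0]
0.08 [-0.0119, -0.0001, -0.007, 0.0003, -0.08, -0.0]
0.12 [-0.0177, -0.0001, -0.0108, 0.0005, -0.12, -0.0]
0.16 [-0.0232, -0.0001, -0.0149, 0.0007, -0.16, -0.0]
0.2 [-0.0287, -0.0001, -0.0192, 0.0009, -0.2, -0.0]
0.24 [-0.0339, -0.0001, -0.0237, 0.001, -0.24, -0.0]
0.28 [-0.039, -0.0002, -0.0284, 0.0012, -0.28, -0.0001]
0.32 [-0.0438, -0.0002, -0.0333, 0.0014, -0.32, -0.0001]
0.36 [-0.0485, -0.0002, -0.0384, 0.0016, -0.36, -0.0001]
```

Emit:
apply_moves:
  motion:
    - [-0.003,0,-0.0025,0,-0.02,0]
    - [-0.006,0,-0.0045,0,-0.04,0]
    - [-0.0119,0,-0.008,0,-0.08,0]
    - [-0.0177,0,-0.0118,0,-0.12,0]
    - [-0.0232,0,-0.0159,0,-0.16,0]
    - [-0.0287,0,-0.0202,0,-0.2,0]
    - [-0.0287,0,-0.0202,0,-0.2,0]

```text
clock: 6.35
position: [0.5115, -0.0333, 0.1852]
tcp_rot: [1.179, 0.98, -1.451]
force: [-12.3, -1.5, 3.9]
gripper_width: 0.14
```

```bash
python3 - <<'E'
from h import *;from rig import *
s=get_state();print(w2m(s["position"]),M.T@s["force"],s["joints"].round(2));arc(s,np.arange(.02,.19,.02))
E
```

```text
[-0.03796318 -0.0663637   0.18520188] [-3.77331714 11.77381671  3.93394808] [ 0.02  0.38  1.93 -0.25  0.9   1.94]
0.02 [-0.003, -0.0, -0.0017, 0.0001, -0.02, -0.0]
0.04 [-0.006, -0.0, -0.0034, 0.0001, -0.04, -0.0001]
0.06 [-0.009, -0.0, -0.0051, 0.0002, -0.06, -0.0001]
0.08 [-0.0119, -0.0, -0.007, 0.0003, -0.08, -0.0002]
0.1 [-0.0148, -0.0, -0.0089, 0.0004, -0.1, -0.0002]
0.12 [-0.0177, -0.0, -0.0108, 0.0004, -0.12, -0.0003]
0.14 [-0.0205, -0.0, -0.0128, 0.0005, -0.14, -0.0003]
0.16 [-0.0232, -0.0001, -0.0149, 0.0006, -0.16, -0.0004]
0.18 [-0.026, -0.0001, -0.017, 0.0006, -0.18, -0.0004]
```

Emit:
apply_moves:
  motion:
    - [-0.003,0,-0.0017,0,-0.02,0]
    - [-0.006,0,-0.0034,0,-0.04,0]
    - [-0.009,0,-0.0051,0,-0.06,0]
    - [-0.0119,0,-0.007,0,-0.08,0]
    - [-0.0148,0,-0.0089,0,-0.1,0]
    - [-0.0148,0,-0.0089,0,-0.1,0]

```text
clock: 6.95
position: [0.5136, -0.0224, 0.1976]
tcp_rot: [1.097, 0.911, -1.496]
force: [-11.8, 1.7, 2.6]
gripper_width: 0.143
```

Emit:
apply_moves:
  motion:
    - [-0.0015,0,-0.0009,0,-0.01,0]
    - [-0.003,0,-0.0017,0,-0.02,0]
    - [-0.003,0,-0.0017,0,-0.02,0]

```text
clock: 7.25
position: [0.514, -0.0202, 0.1999]
tcp_rot: [1.081, 0.897, -1.504]
force: [-10.9, -0.5, -2.8]
gripper_width: 0.141
```

Emit:
apply_moves:
  motion:
    - [-0.0015,0,-0.0009,0,-0.01,0]
    - [-0.0015,0,-0.0009,0,-0.01,0]

```text
clock: 7.45
position: [0.5143, -0.019, 0.2011]
tcp_rot: [1.072, 0.89, -1.509]
force: [-10.9, -0.9, -1.5]
gripper_width: 0.142
```

Emit:
apply_moves:
  motion:
    - [-0.0015,0,-0.0009,0,-0.01,0]
    - [-0.0015,0,-0.0009,0,-0.01,0]

```text
clock: 7.65
position: [0.5144, -0.0181, 0.2019]
tcp_rot: [1.063, 0.883, -1.513]
force: [-9.0, -6.9, -7.4]
gripper_width: 0.14
```

```bash
python3 - <<'E'
from h import *;from rig import *
s=get_state();print(w2m(s["position"]),M.T@s["force"],s["joints"].round(2))
R=M.T@Ro.from_rotvec(s["tcp_rot"]).as_matrix();print(R.round(3),np.arcsin(-R[0,0]))
p=w2m(s["position"])-HG;print(np.arctan2(p[2],-p[0])-np.arctan2(.0809,.1525))
E
```

```text
[-0.02250918 -0.06631627  0.20190727] [-8.45881375  7.51234814 -7.43345135] [ 0.14  0.4   1.88 -0.38  1.01  2.13]
[[-0.336 -0.    -0.942]
 [ 0.004 -1.    -0.001]
 [-0.942 -0.004  0.336]] 0.34238751872039447
0.33608790642216546
```

Emit:
apply_moves:
  motion:
    - [0.001,0,0.0005,0,0.005,0]
    - [0.001,0,0.0005,0,0.005,0]
    - [0.001,0,0.0005,0,0.005,0]
  fingers: 0.05

```text
clock: 7.95
position: [0.5171, -0.0183, 0.2023]
tcp_rot: [1.072, 0.884, -1.506]
force: [-0.4, 0.1, 0.8]
gripper_width: 0.585
```

Emit:
apply_moves:
  motion:
    - [-0.02,0,0,0,0,0]
    - [-0.04,0,0,0,0,0]
    - [-0.08,0,0,0,0,0]
    - [-0.12,0,0,0,0,0]
    - [-0.15,0,0,0,0,0]
    - [-0.15,0,0,0,0,0]

```text
clock: 8.55
position: [0.528, 0.0315, 0.3476]
tcp_rot: [1.076, 0.882, -1.501]
force: [-0.0, 0.1, -0.4]
gripper_width: 0.588
```

```bash
python3 - <<'E'
from h import *;from rig import *
s=get_state();print(s["clock"],s["position"],s["joints"].round(2))
f=grab_frame("side");np.savez("pics/s2.npz",**f);w=cloud(f)
cv2.imwrite("pics/s2.png",cv2.resize(f["color"][160:310,240:420],None,fx=4.4,fy=4,interpolation=cv2.INTER_CUBIC)[:600,:800])
E
```

```text
8.55 [0.52797957 0.0315132  0.34763765] [ 0.22  0.28  1.66 -0.32  1.34  2.07]
```

View pics/s2.png

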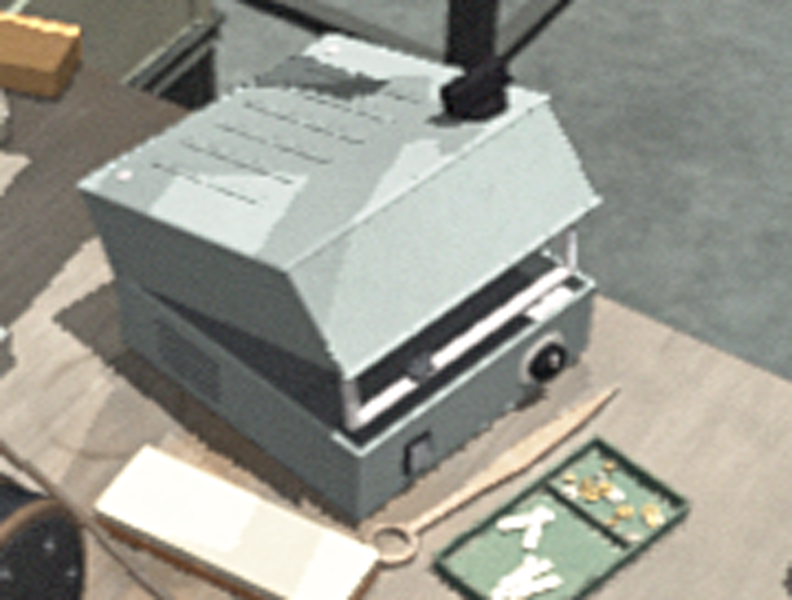

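The hood is ajar, with the white keeper bar running from (350,425) to (572,262). A dark tab sits at (422,365) just above the bar, which must be the tongue. I'll cast that ray.

```bash
python3 - <<'E'
from h import *;from rig import *
f=dict(np.load("pics/s2.npz"));K=f["camera_matrix"];T=f["world_from_camera"]
w=cloud(f);K=f["camera_matrix"]
def ray(u,v,xm=None,z=None):
    d=M.T@(T[:3,:3]@np.linalg.inv(K)@[u,v,1]);o=w2m(T[:3,3])
    t=(xm-o[0])/d[0] if xm is not None else (z-o[2])/d[2]
    return (o+t*d).round(4)
for a,b in((410,372),(422,365),(434,358),(422,372),(424,355)):
    u,v=240+a/4.4,160+b/4; print((u,v),ray(u,v,z=.093),ray(u,v,xm=-.084),w2m(w[int(round(v)),int(round(u))]).round(4))
# bar ends and lip ends
for n,a,b in(("barL",358,420),("barR",565,275),("lipL",347,378),("lipR",600,203),("rimL",365,440),("rimR",590,288)):
    u,v=240+a/4.4,160+b/4; print(n,ray(u,v,z=.084),w2m(w[int(v),int(u)]).round(4))
s=get_state();p=m2w([-.2,.01,.2])
# approach orientations
for phi in(np.pi/4,np.pi/6):
    x=[np.cos(phi),0,-np.sin(phi)]
    for sg in(1,-1): print(phi,sg,rel(s,p,M@Rt(x,[0,sg,0])))
E
```

```text
(333.1818181818182, 253.0) [-0.0852  0.0425  0.093 ] [-0.084   0.0412  0.0908] [-0.0852  0.0432  0.0936]
(335.9090909090909, 251.25) [-0.086   0.0342  0.093 ] [-0.084   0.0319  0.0892] [-0.0871  0.0351  0.0957]
(338.6363636363636, 249.5) [-0.0869  0.0258  0.093 ] [-0.084   0.0225  0.0876] [-0.0828  0.0197  0.0823]
(335.9090909090909, 253.0) [-0.0897  0.038   0.093 ] [-0.084   0.0316  0.0824] [-0.0904  0.0385  0.0942]
(336.3636363636364, 248.75) [-0.0816  0.028   0.093 ] [-0.084   0.0307  0.0975] [-0.0866  0.0349  0.1024]
barL [-0.0857  0.0821  0.084 ] [-0.0875  0.0851  0.0884]
barR [-0.0884 -0.0797  0.084 ] [-0.0874 -0.0789  0.0866]
lipL [-0.0598  0.0645  0.084 ] [-0.0912  0.0989  0.1443]
lipR [-0.0622 -0.1402  0.084 ] [-0.0934 -0.0947  0.144 ]
rimL [-0.0984  0.0896  0.084 ] [-0.0584  0.0514  0.01  ]
rimR [-0.1052 -0.0816  0.084 ] [-0.0993 -0.0895  0.0728]
0.7853981633974483 1 [0.2117, -0.0804, 0.1678, 1.3924, 0.8676, -0.8733]
0.7853981633974483 -1 [0.2117, -0.0804, 0.1678, -1.3871, 0.8726, 0.8669]
0.5235987755982988 1 [0.2117, -0.0804, 0.1678, 1.2963, 1.0658, -1.071]
0.5235987755982988 -1 [0.2117, -0.0804, 0.1678, -1.29, 1.07, 1.0648]
```

```bash
cat >> h.py <<'E'
def RF(phi): return M@Rt([np.cos(phi),0,-np.sin(phi)],[0,-1,0])
def plan(s,p,phi): return rel(s,m2w(p),RF(phi))
E
python3 - <<'E'
from h import *;from rig import *
s=get_state();print(w2m(s["position"]))
for p in([-.1,.0,.36],[-.2,.034,.34],[-.24,.034,.3]): print(p,plan(s,p,np.radians(35)))
E
```

```text
[ 0.02803005 -0.06946104  0.34546127]
[-0.1, 0.0, 0.36] [0.0279, -0.0696, 0.1257, -1.3248, 1.0046, 0.9993]
[-0.2, 0.034, 0.34] [0.0793, -0.1039, 0.2137, -1.3248, 1.0046, 0.9993]
[-0.24, 0.034, 0.3] [0.1302, -0.1041, 0.2384, -1.3248, 1.0046, 0.9993]
```

Emit:
apply_moves:
  motion:
    - [0.01,-0.013,0.03,-0.1,0.077,0.077]
    - [0.02,-0.026,0.06,-0.2,0.154,0.154]
    - [0.03,-0.04,0.09,-0.3,0.23,0.23]
    - [0.04,-0.055,0.12,-0.4,0.307,0.307]
    - [0.05,-0.07,0.145,-0.5,0.384,0.384]
    - [0.06,-0.085,0.17,-0.6,0.46,0.46]
    - [0.07,-0.095,0.19,-0.7,0.537,0.537]
    - [0.079,-0.104,0.21,-0.8,0.614,0.614]
  fingers: 0.0
  force: 40

```text
clock: 9.4
position: [0.3964, -0.1469, 0.3371]
tcp_rot: [1.085, 1.213, -0.705]
force: [0.5, 0.6, -0.0]
gripper_width: 0.001
```

```bash
python3 - <<'E'
from h import *;from rig import *
s=get_state();print(w2m(s["position"]),s["joints"].round(2),s["force"].round(1))
for p in([-.2,.034,.34],[-.24,.034,.28]): print(p,plan(s,p,np.radians(35)))
E
```

```text
[-0.17121597  0.02521982  0.3371157 ] [-0.64 -0.05  2.06  0.29  1.01  0.41] [ 0.5  0.6 -0. ]
[-0.2, 0.034, 0.34] [-0.0093, -0.0213, 0.0193, -0.8302, 0.5773, 0.6196]
[-0.24, 0.034, 0.28] [0.0421, -0.0586, 0.0535, -0.8302, 0.5773, 0.6196]
```

Emit:
apply_moves:
  motion:
    - [0,-0.02,0.02,-0.1,0.07,0.075]
    - [0.005,-0.03,0.03,-0.2,0.14,0.15]
    - [0.01,-0.04,0.04,-0.3,0.21,0.225]
    - [0.02,-0.05,0.05,-0.4,0.28,0.3]
    - [0.03,-0.058,0.053,-0.5,0.35,0.375]
    - [0.042,-0.058,0.053,-0.62,0.43,0.465]
    - [0.042,-0.058,0.053,-0.73,0.505,0.545]
    - [0.042,-0.058,0.053,-0.83,0.577,0.62]

```text
clock: 10.2
position: [0.3752, -0.2118, 0.2799]
tcp_rot: [0.912, 1.347, 0.456]
force: [0.7, -0.1, 0.3]
gripper_width: -0.001
```

```bash
python3 - <<'E'
from h import *;from rig import *
s=get_state();print(w2m(s["position"]),s["joints"].round(2),s["force"].round(1))
print((M.T@Ro.from_rotvec(s["tcp_rot"]).as_matrix()).round(2))
for p in([-.24,.034,.28],[-.17,.034,.19],[-.12,.034,.13]): print(p,plan(s,p,np.radians(35)))
E
```

```text
[-0.23900598  0.03376081  0.27985962] [-1.08  0.48  1.86  0.57  1.54 -1.  ] [ 0.7 -0.1  0.3]
[[ 0.78  0.62 -0.11]
 [-0.06 -0.1  -0.99]
 [-0.63  0.78 -0.04]]
[-0.24, 0.034, 0.28] [-0.0009, -0.0005, -0.0001, -0.0959, 0.066, 0.0676]
[-0.17, 0.034, 0.19] [0.11, -0.0269, -0.0045, -0.0959, 0.066, 0.0676]
[-0.12, 0.034, 0.13] [0.1865, -0.0424, -0.0078, -0.0959, 0.066, 0.0676]
```

Emit:
apply_moves:
  motion:
    - [0.03,-0.008,-0.001,-0.096,0.066,0.068]
    - [0.06,-0.015,-0.002,-0.096,0.066,0.068]
    - [0.09,-0.022,-0.004,-0.096,0.066,0.068]
    - [0.11,-0.027,-0.0045,-0.096,0.066,0.068]
    - [0.11,-0.027,-0.0045,-0.096,0.066,0.068]
    - [0.11,-0.027,-0.0045,-0.096,0.066,0.068]

```text
clock: 10.8
position: [0.3886, -0.1444, 0.1906]
tcp_rot: [0.871, 1.347, 0.597]
force: [0.5, -0.0, 0.2]
gripper_width: -0.003
```

```bash
python3 - <<'E'
from h import *;from rig import *
s=get_state();print(w2m(s["position"]),s["joints"].round(2),s["force"].round(1))
print((M.T@Ro.from_rotvec(s["tcp_rot"]).as_matrix()).round(2))
for p in([-.132,.034,.139],[-.1,.034,.117],[-.09,.034,.11]): print(p,plan(s,p,np.radians(35)))
E
```

```text
[-0.17024828  0.0333018   0.19058327] [-0.98  0.62  1.97  0.62  1.38 -1.19] [ 0.5 -0.   0.2]
[[ 0.82  0.58 -0.  ]
 [-0.   -0.   -1.  ]
 [-0.58  0.82 -0.  ]]
[-0.132, 0.034, 0.139] [0.061, -0.0201, -0.0007, -0.0024, 0.001, 0.0037]
[-0.1, 0.034, 0.117] [0.0998, -0.0196, -0.0008, -0.0024, 0.001, 0.0037]
[-0.09, 0.034, 0.11] [0.112, -0.0196, -0.0008, -0.0024, 0.001, 0.0037]
```

Emit:
apply_moves:
  motion:
    - [0.03,-0.01,0,0,0,0.002]
    - [0.061,-0.02,0,0,0,0.003]
    - [0.08,-0.02,0,0,0,0.003]
    - [0.095,-0.02,-0.001,0,0,0.003]
    - [0.1,-0.02,-0.001,0,0,0.003]
    - [0.1,-0.02,-0.001,0,0,0.003]

```text
clock: 11.4
position: [0.4015, -0.0755, 0.1168]
tcp_rot: [0.872, 1.345, 0.599]
force: [-0.3, 0.4, 0.2]
gripper_width: -0.005
```

```bash
python3 - <<'E'
from h import *;from rig import *
s=get_state();print(w2m(s["position"]),s["joints"].round(2),(M.T@s["force"]).round(1))
for p in([-.095,.034,.113],[-.09,.034,.11],[-.085,.034,.106]): print(p,plan(s,p,np.radians(35)))
f=grab_frame("side");cv2.imwrite("pics/s3.png",cv2.resize(f["color"][160:310,240:420],None,fx=4,fy=4,interpolation=cv2.INTER_CUBIC))
E
```

```text
[-0.10016587  0.03372284  0.11678662] [-0.89  0.73  2.09  0.75  1.18 -1.31] [0.3 0.4 0.2]
[-0.095, 0.034, 0.113] [0.0064, -0.0001, -0.0003, -0.0011, 0.0017, 0.0015]
[-0.09, 0.034, 0.11] [0.0122, 0.0003, -0.0003, -0.0011, 0.0017, 0.0015]
[-0.085, 0.034, 0.106] [0.0186, -0.0001, -0.0003, -0.0011, 0.0017, 0.0015]
```

View pics/s3.png

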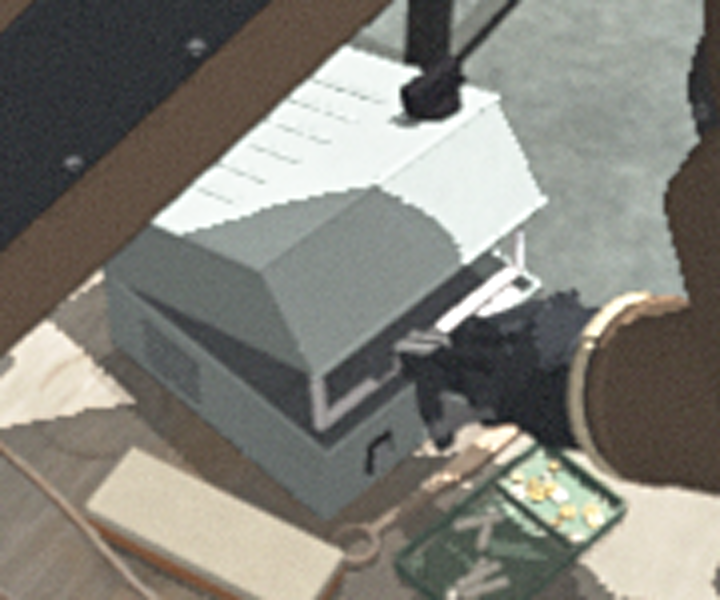

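The shut fingers, tip near (425,345), sit over the rim and above the bar in line with the tongue. I'll feel inward slowly.

Emit:
apply_moves:
  motion:
    - [0.006,0,0,0,0,0]
    - [0.012,0,0,0,0,0]
    - [0.015,0,0,0,0,0]
    - [0.015,0,0,0,0,0]

```text
clock: 11.85
position: [0.4035, -0.0628, 0.1078]
tcp_rot: [0.873, 1.345, 0.6]
force: [0.5, -0.1, -0.2]
gripper_width: 0.004
```

Emit:
apply_moves:
  motion:
    - [0.0016,0.0012,0,0,0,0]
    - [0.0032,0.0024,0,0,0,0]
    - [0.0032,0.0024,0,0,0,0]

```text
clock: 12.15
position: [0.4043, -0.059, 0.1081]
tcp_rot: [0.872, 1.345, 0.599]
force: [0.3, -0.3, -0.4]
gripper_width: -0.001
```

Emit:
apply_moves:
  motion:
    - [0.0016,0.0012,0,0,0,0]
    - [0.0032,0.0024,0,0,0,0]
    - [0.0032,0.0024,0,0,0,0]

```text
clock: 12.45
position: [0.4052, -0.0554, 0.1081]
tcp_rot: [0.872, 1.345, 0.599]
force: [-0.8, -3.1, -0.4]
gripper_width: -0.002
```

```bash
python3 - <<'E'
from h import *;from rig import *
s=get_state();print(w2m(s["position"]),s["joints"].round(2),(M.T@s["force"]).round(1))
E
```

```text
[-0.07972571  0.03381651  0.1080608 ] [-0.86  0.74  2.12  0.79  1.15 -1.33] [-3.2  0.2 -0.4]
```

Emit:
apply_moves:
  motion:
    - [0.002,0.0007,0,0,0,0]
    - [0.004,0.0013,0,0,0,0]
    - [0.006,0.002,0,0,0,0]
    - [0.008,0.0026,0,0,0,0]
    - [0.008,0.0026,0,0,0,0]

```text
clock: 12.95
position: [0.4069, -0.0473, 0.1063]
tcp_rot: [0.873, 1.344, 0.6]
force: [-0.2, -6.8, 11.5]
gripper_width: 0.001
```

Emit:
apply_moves:
  motion:
    - [0.002,0.0007,0,0,0,0]
    - [0.004,0.0013,0,0,0,0]
    - [0.0055,0.002,0,0,0,0]
    - [0.0055,0.002,0,0,0,0]

```text
clock: 13.35
position: [0.4081, -0.0418, 0.105]
tcp_rot: [0.873, 1.344, 0.6]
force: [-2.8, -9.9, 16.2]
gripper_width: -0.001
```

```bash
python3 - <<'E'
from h import *;from rig import *
s=get_state();print(w2m(s["position"]),s["joints"].round(2),(M.T@s["force"]).round(1))
E
```

```text
[-0.06586579  0.03356329  0.10498224] [-0.83  0.74  2.14  0.81  1.13 -1.34] [-10.2   0.9  16.2]
```

Emit:
apply_moves:
  motion:
    - [-0.0004,0.002,0,0,0,0]
    - [-0.0008,0.004,0,0,0,0]
    - [-0.0012,0.006,0,0,0,0]
    - [-0.0016,0.008,0,0,0,0]

```text
clock: 13.75
position: [0.4088, -0.0401, 0.1107]
tcp_rot: [0.87, 1.345, 0.596]
force: [-4.1, -12.6, -7.3]
gripper_width: 0.001
```

```bash
python3 - <<'E'
from h import *;from rig import *
s=get_state();print(w2m(s["position"]),s["joints"].round(2),(M.T@s["force"]).round(1))
E
```

```text
[-0.06399752  0.03324613  0.11066071] [-0.83  0.73  2.14  0.81  1.13 -1.33] [-13.2   1.7  -7.3]
```

Emit:
apply_moves:
  motion:
    - [-0.0004,0.0025,0,0,0,0]
    - [-0.0008,0.005,0,0,0,0]
    - [-0.0012,0.0075,0,0,0,0]
    - [-0.0016,0.01,0,0,0,0]

```text
clock: 14.15
position: [0.41, -0.0362, 0.1197]
tcp_rot: [0.869, 1.344, 0.596]
force: [-2.6, -15.9, -4.8]
gripper_width: -0.002
```

```bash
python3 - <<'E'
from h import *;from rig import *
s=get_state();print(w2m(s["position"]),s["joints"].round(2),(M.T@s["force"]).round(1))
f=grab_frame("side");cv2.imwrite("pics/s4.png",cv2.resize(f["color"][160:310,240:420],None,fx=4,fy=4,interpolation=cv2.INTER_CUBIC))
w=cloud(f);m=M.T@(w.reshape(-1,3)-O).T
q=m.T[(m[1]>.04)&(m[1]<.09)&(m[0]>-.13)&(m[0]<-.0)&(m[2]>.1)]
# hood lip/front surface
print(len(q));i=np.argsort(q[:,0])[:15];print(q[i].mean(0),q[:,2].max(),q[q[:,2].argmax()])
E
```

```text
[-0.05993553  0.0328002   0.11972343] [-0.82  0.71  2.14  0.81  1.14 -1.32] [-16.1  -0.5  -4.8]
1080
[-0.12860046  0.06631349  0.18142113] 0.20910843961406134 [-0.03911916  0.07864078  0.20910844]
```

Emit:
apply_moves:
  motion:
    - [-0.0012,0.0025,0,0,0,0]
    - [-0.0025,0.005,0,0,0,0]
    - [-0.004,0.0075,0,0,0,0]
    - [-0.005,0.01,0,0,0,0]

```text
clock: 14.6
position: [0.41, -0.0338, 0.1311]
tcp_rot: [0.87, 1.345, 0.597]
force: [-1.2, -7.8, -6.2]
gripper_width: -0.001
```

```bash
cat >> h.py <<'E'
def hood(f):
    w=cloud(f);m=((w.reshape(-1,3)-O)@M)
    c=f["color"].reshape(-1,3).astype(int)
    q=m[(m[:,1]>.03)&(m[:,1]<.095)&(m[:,0]>-.13)&(m[:,0]<.3)&(m[:,2]>.1)&(c.sum(1)>200)&(c.max(1)-c.min(1)<40)]
    r=np.hypot(q[:,0]-.095,q[:,2]-.075);a=np.arctan2(q[:,2]-.075,.095-q[:,0])
    k=(r>.183)&(r<.203)
    return len(q),np.percentile(a[k],[5,50,95]) if k.any() else None
E
python3 - <<'E'
from h import *;from rig import *
s=get_state();print(w2m(s["position"]),s["joints"].round(2),(M.T@s["force"]).round(1))
f=grab_frame("side");cv2.imwrite("pics/s4.png",cv2.resize(f["color"][130:310,240:420],None,fx=3.3,fy=3.3,interpolation=cv2.INTER_CUBIC))
print(hood(f))
E
```

```text
[-0.05765978  0.0332335   0.13105293] [-0.82  0.69  2.15  0.81  1.15 -1.3 ] [-7.9 -0.3 -6.2]
(1721, array([0.46166966, 0.6386777 , 0.82799638]))
```

View pics/s4.png

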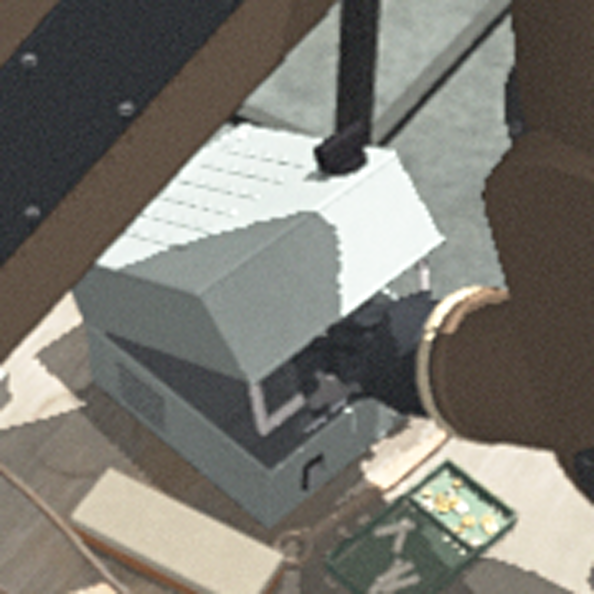

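The front panel spans 0.46 to 0.83 rad about the hinge line, so the hood stands at about 0.45, past the catch. The finger at (345,350) is under the lip, between lip and bar. I'll swing on as a rigid arc about the hinge.

```bash
python3 - <<'E'
from h import *;from rig import *
s=get_state();arc(s,[.05,.1,.15,.2,.25,.3,.35,.4])
E
```

```text
0.05 [-0.0019, 0.0079, -0.0, -0.0001, -0.0, -0.05]
0.1 [-0.0034, 0.0159, -0.0, -0.0003, -0.0001, -0.1]
0.15 [-0.0045, 0.024, -0.0, -0.0004, -0.0001, -0.15]
0.2 [-0.0052, 0.0321, -0.0, -0.0005, -0.0002, -0.2]
0.25 [-0.0055, 0.0402, -0.0, -0.0007, -0.0002, -0.25]
0.3 [-0.0054, 0.0483, -0.0, -0.0008, -0.0003, -0.3]
0.35 [-0.0048, 0.0564, -0.0, -0.0009, -0.0003, -0.35]
0.4 [-0.0039, 0.0645, -0.0001, -0.001, -0.0004, -0.4]
```

Emit:
apply_moves:
  motion:
    - [-0.0025,0.0079,0,0,0,-0.05]
    - [-0.004,0.0159,0,0,0,-0.1]
    - [-0.005,0.024,0,0,0,-0.15]
    - [-0.0055,0.0321,0,0,0,-0.2]
    - [-0.0058,0.0402,0,0,0,-0.25]
    - [-0.0057,0.0483,0,0,0,-0.3]
    - [-0.0051,0.0564,0,0,0,-0.35]
    - [-0.0042,0.0645,0,0,0,-0.4]

```text
clock: 15.45
position: [0.4164, -0.0001, 0.1873]
tcp_rot: [0.576, 1.468, 0.285]
force: [-0.4, -5.3, -0.6]
gripper_width: 0.004
```

```bash
python3 - <<'E'
from h import *;from rig import *
s=get_state();print(w2m(s["position"]),s["joints"].round(2),(M.T@s["force"]).round(1));arc(s,[.05,.1,.15,.2,.25,.3,.35,.4])
R=M.T@Ro.from_rotvec(s["tcp_rot"]).as_matrix();print(R.round(2))
print(hood(grab_frame("side")))
E
```

```text
[-0.02332613  0.03332675  0.18728281] [-0.54  0.32  2.19  0.66  0.95 -0.83] [-5.3 -0.6 -0.6]
0.05 [-0.0019, 0.0079, -0.0, -0.0001, -0.0001, -0.05]
0.1 [-0.0033, 0.016, -0.0, -0.0002, -0.0002, -0.1]
0.15 [-0.0044, 0.024, -0.0, -0.0003, -0.0003, -0.15]
0.2 [-0.0051, 0.0322, -0.0, -0.0005, -0.0004, -0.2]
0.25 [-0.0053, 0.0403, -0.0001, -0.0006, -0.0005, -0.25]
0.3 [-0.0052, 0.0485, -0.0001, -0.0007, -0.0005, -0.3]
0.35 [-0.0046, 0.0566, -0.0001, -0.0008, -0.0006, -0.35]
0.4 [-0.0036, 0.0647, -0.0001, -0.0009, -0.0007, -0.4]
[[ 0.53  0.85 -0.  ]
 [-0.   -0.   -1.  ]
 [-0.85  0.53  0.  ]]
(1673, array([0.73765658, 1.02874644, 1.2146269 ]))
```

Emit:
apply_moves:
  motion:
    - [-0.0019,0.0079,0,0,0,-0.05]
    - [-0.0033,0.016,0,0,0,-0.1]
    - [-0.0044,0.024,0,0,0,-0.15]
    - [-0.0051,0.0322,0,0,0,-0.2]
    - [-0.0053,0.0403,0,0,0,-0.25]
    - [-0.0052,0.0485,0,0,0,-0.3]
    - [-0.0046,0.0566,0,0,0,-0.35]
    - [-0.0036,0.0647,0,0,0,-0.4]

```text
clock: 16.3
position: [0.426, 0.0521, 0.2244]
tcp_rot: [0.272, 1.548, -0.028]
force: [-1.9, -6.1, 4.4]
gripper_width: 0.003
```

```bash
python3 - <<'E'
from h import *;from rig import *
s=get_state();print(w2m(s["position"]),s["joints"].round(2),(M.T@s["force"]).round(1));arc(s,[.05,.1,.15,.2,.25,.3,.35,.4])
R=M.T@Ro.from_rotvec(s["tcp_rot"]).as_matrix();print(R.round(2))
print(hood(grab_frame("side")))
E
```

```text
[0.0297795  0.03374565 0.22442607] [-0.08  0.17  2.12  0.21  0.85 -0.03] [-6.4  0.7  4.4]
0.05 [-0.0019, 0.0079, -0.0, 0.0, -0.0001, -0.05]
0.1 [-0.0033, 0.016, -0.0, 0.0, -0.0002, -0.1]
0.15 [-0.0044, 0.024, -0.0, 0.0, -0.0003, -0.15]
0.2 [-0.005, 0.0322, -0.0001, 0.0001, -0.0004, -0.2]
0.25 [-0.0053, 0.0403, -0.0001, 0.0001, -0.0005, -0.25]
0.3 [-0.0051, 0.0485, -0.0001, 0.0001, -0.0005, -0.3]
0.35 [-0.0045, 0.0566, -0.0001, 0.0001, -0.0006, -0.35]
0.4 [-0.0036, 0.0647, -0.0001, 0.0001, -0.0007, -0.4]
[[ 0.16  0.99 -0.  ]
 [ 0.   -0.   -1.  ]
 [-0.99  0.16 -0.  ]]
(1592, array([0.97022248, 1.44129109, 1.61252573]))
```

Emit:
apply_moves:
  motion:
    - [-0.0019,0.0079,0,0,0,-0.05]
    - [-0.0033,0.016,0,0,0,-0.1]
    - [-0.0044,0.024,0,0,0,-0.15]
    - [-0.005,0.0322,0,0,0,-0.2]
    - [-0.0053,0.0403,0,0,0,-0.25]
    - [-0.0051,0.0485,0,0,0,-0.3]
    - [-0.0045,0.0566,0,0,0,-0.35]
    - [-0.004,0.062,0,0,0,-0.385]

```text
clock: 17.15
position: [0.4378, 0.112, 0.2386]
tcp_rot: [-0.029, 1.581, -0.329]
force: [-2.1, -2.0, 19.0]
gripper_width: -0.003
```

```bash
python3 - <<'E'
from h import *;from rig import *
s=get_state();print(w2m(s["position"]),s["joints"].round(2),(M.T@s["force"]).round(1));arc(s,[.05,.1])
R=M.T@Ro.from_rotvec(s["tcp_rot"]).as_matrix();print(R.round(2))
f=grab_frame("side");print(hood(f));cv2.imwrite("pics/s5.png",cv2.resize(f["color"][80:310,220:440],None,fx=2.6,fy=2.6,interpolation=cv2.INTER_CUBIC))
E
```

```text
[0.09084182 0.03346391 0.23858702] [ 0.34  0.27  1.95 -0.22  1.06  0.66] [-2.3  1.7 19. ]
0.05 [-0.0019, 0.008, -0.0, 0.0001, -0.0, -0.05]
0.1 [-0.0033, 0.016, -0.0, 0.0001, -0.0001, -0.1]
[[-0.23  0.97 -0.  ]
 [ 0.   -0.   -1.  ]
 [-0.97 -0.23 -0.  ]]
(2053, array([1.33757533, 1.69819903, 1.98529278]))
```

View pics/s5.png

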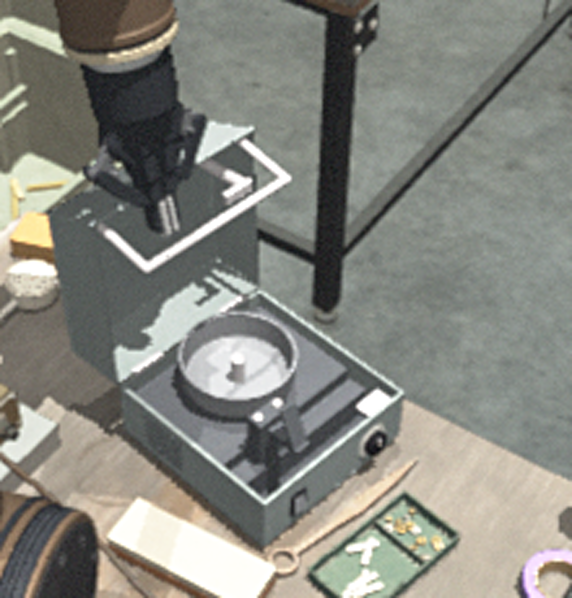

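The hood stands upright (about 1.60 rad), with the finger between the lip and the bar and the tongue at (268,430) free. I'll ease off the upward friction, nudge it slightly further, then step away.

Emit:
apply_moves:
  motion:
    - [-0.004,0.001,0,0,0,0]
    - [-0.007,0.004,0,0,0,-0.02]
    - [-0.007,0.008,0,0,0,-0.04]
    - [-0.007,0.011,0,0,0,-0.05]
    - [-0.007,0.011,0,0,0,-0.05]

```text
clock: 17.7
position: [0.44, 0.1244, 0.2419]
tcp_rot: [-0.068, 1.582, -0.367]
force: [1.4, -0.1, 0.3]
gripper_width: 0.002
```

Emit:
apply_moves:
  motion:
    - [0,-0.004,0,0,0,0]
    - [0,-0.01,0,0,0,0.02]
    - [0,-0.014,0,0,0,0.05]
    - [0,-0.014,0,0,0,0.05]

```text
clock: 18.1
position: [0.4372, 0.1095, 0.2467]
tcp_rot: [-0.025, 1.58, -0.328]
force: [-0.3, 0.1, -0.1]
gripper_width: -0.002
```

```bash
python3 - <<'E'
from h import *;from rig import *
s=get_state();print(w2m(s["position"]),s["joints"].round(2),(M.T@s["force"]).round(1))
R=M.T@Ro.from_rotvec(s["tcp_rot"]).as_matrix();print(R.round(2))
print(hood(grab_frame("side")))
E
```

```text
[0.08823831 0.03356614 0.24670432] [ 0.34  0.25  1.94 -0.22  1.07  0.65] [ 0.   0.3 -0.1]
[[-0.22  0.97 -0.  ]
 [ 0.   -0.   -1.  ]
 [-0.97 -0.22  0.  ]]
(2055, array([1.40734594, 1.75113576, 2.05302608]))
```

Emit:
apply_moves:
  motion:
    - [-0.019,-0.004,0,0,0,0]
    - [-0.039,-0.009,0,0,0,0]
    - [-0.068,-0.016,0,0,0,0]
    - [-0.1,-0.025,0,0,0,0]
    - [-0.14,-0.035,0,0,0,0]
    - [-0.17,-0.045,0,0,0,0]
    - [-0.17,-0.045,0,0,0,0]
    - [-0.17,-0.045,0,0,0,0]

```text
clock: 18.95
position: [0.4366, 0.105, 0.4223]
tcp_rot: [-0.026, 1.579, -0.328]
force: [-0.4, -0.7, -0.4]
gripper_width: -0.002
```

```bash
python3 - <<'E'
from h import *;from rig import *
s=get_state();print(s["clock"],w2m(s["position"]),s["force"].round(1))
f=grab_frame("side");print(hood(f));a=f["color"][80:330,210:480]
f=grab_frame("top");b=f["color"][130:290,170:440]
cv2.imwrite("pics/s6.png",np.hstack([cv2.resize(a,(400,370)),cv2.resize(b,(400,370))]))
# bystander displacement in the top view
g=dict(np.load("pics/top0.npz"))["color"]
d=cv2.absdiff(cv2.GaussianBlur(f["color"],(3,3),0),cv2.GaussianBlur(g,(3,3),0)).max(-1)
for n,(u,v) in dict(tray=(375,231),shear=(358,225),gauge=(214,202),tape=(421,212),pot=(420,187),cork=(207,178)).items(): print(n,d[v-12:v+12,u-12:u+12].mean().round(1),d[v-12:v+12,u-12:u+12].max())
E
```

```text
18.95 [0.08372864 0.03333571 0.42228425] [-0.4 -0.7 -0.4]
(1617, array([1.4066389 , 1.79424193, 2.05021057]))
tray 13.7 17
shear 22.8 123
gauge 109.8 186
tape 12.9 17
pot 10.6 17
cork 76.5 107
```

View pics/s6.png

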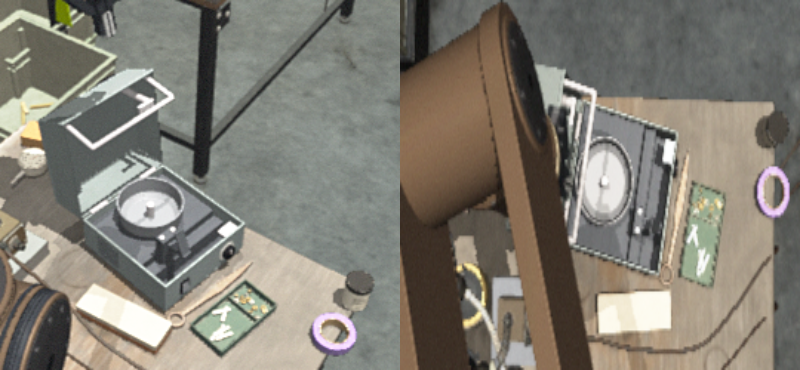

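The hood stands open by itself with the arm clear above it. The tray, tape and pot have not moved in the top view; the gauge and cork are hidden there by the arm, but the side view shows them in place. I'll hand in.

```bash
python3 -c "
from rig import *
print(close_job())"
```

```text
the job is handed in; nothing more can be done
None
```

The machine is open: the knob got its quarter turn clockwise, and the hood now stands right back by itself at about 1.65 rad. I handed the job in at about 19 s of the 72 s allowed.

- **Knob and catch:** I turned the wing knob 1.57 rad, then lifted the hood by it until the catch took hold at about 0.33 rad. The resisting force there was about 13 N.
- **Tongue:** In the side picture the tongue's middle was about 34 mm left of the machine's middle. The shut fingers met it there at about 3 N. I pressed it in about 14 mm and held it while the fingers lifted the hood past 0.38 rad.
- **Opening:** I swung the hood back along its arc, nudged it slightly further, backed off and pulled straight up. The hood angle was the same before and after the arm left (about 1.65 rad).

**Last checks:**
- The wrist force read about zero after retreat.
- The top view showed no change at the tray, tape roll and glue pot. The patch around the shear did change, but that patch includes the machine's front edge. In the picture the shear looked where it was.
- The arm hid the gauge and cork block in the top view. I judged them unmoved from the side view, and the arm never went near them while low.

**Readings higher than expected:**
- While pressing the tongue, the upward force rose to about 16 N. I took this to be friction on the slanted tongue.
- While lifting past the catch, the inward push peaked at about 16 N for a moment, counting part of the hood's own weight. The tongue's hard stop is 13 N, so it may have been pressed a little harder than needed; I estimated about 16 of its 22 mm travel.
- At the end of the swing the upward force reached about 19 N, and I eased it off before the final nudge.

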